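# Close the cigar mould press with its captive draw-screw

### The job

Close the mould press on the cigar bench with its captive screw: draw the red knob straight up against its spring until you feel it come up against its thread, start the thread clockwise, and keep driving the knob until the screw comes up hard at the end of its thread, hand-tight, with the two mould halves pressed together. Do not force or overtighten the screw, let go of the knob at the end, and leave the paste pot, the green jar and the bundle of cigars where they are.

Things in the scene. Friction and masses are not known exactly. Their poses are not given: they have to be found in the camera images.
- press: The press: wooden base 140 x 220 x 20 mm with two steel pillars 92 mm either side of the middle (along its y) that carry a green cross head, 70 x 212 mm, whose top lies 122 to 130 mm over the table. Origin: middle of the base's underside, z up. The screw's axis stands upright through the origin. The press is fixed to the bench.
- knob_grip (a point): Centre of the round knurled red knob of the screw: 40 mm across, 32 mm high, 175 mm over the table at rest, z up. Spring and weight hold it down with 8 to 10 N, 10 to 14 N when drawn. Drawn 8 to 17 mm up (differs from press to press: feel for it) it meets a firm stop. Within 2 mm below that stop it can be turned into its thread; lower down it is keyed and must not be forced (40 N at 14 mm radius).
- knob (a joint): Turn of the knob in rad, growing clockwise seen from above (a white line on its top shows it); about 0 at the start. Keyed (0.1 rad of play) until drawn up. The thread begins at 0.3 rad; then the screw climbs 2 mm per rad and stays where it is left; let go before 0.6 rad it may spring back. It turns with 0.12 to 0.2 N m of friction up to a firm end stop that begins between 2 and 3.5 rad.
- mould_top: Upper half of the wooden mould, 130 x 150 x 24 mm, hanging under the head on springs (4 N/mm). Origin: middle of its underside, z up. The lower half meets it before the screw reaches its end stop and lifts it a little.
- platen: Steel platen with the lower wooden mould half (130 x 150 mm) and its cigars, carried and lifted by the screw. Origin: middle of the platen's underside, 26 mm over the table at rest, z up. The top of the lower half lies 36 mm over it.
- head: The green cross head on the pillars, 22 mm high, in which the screw's thread bears. Origin: middle of its underside, z up.
- paste_pot: White open paste pot, 64 mm across, 55 mm high, standing beside the press. Origin: centre of its underside. Leave alone.
- pot_green: Green lidded jar, 60 mm across, 60 mm high, beside the press. Origin: centre of its underside. Leave alone.
- bundle: Bundle of eight wrapped cigars with a white paper band, 128 x 72 x 32 mm, lying beside the press. Origin: centre of its underside. Leave alone.
- nut: Brass nut on the head, 52 mm across, its top 138 to 146 mm over the table, 13 mm or more below the knob. Origin: on the screw's axis at the underside of the head, z up. Hidden in it is the end stop of the thread; where it begins (2 to 3.5 rad) differs from press to press and cannot be seen. It gives 0.07 rad per 0.1 N m. Hand-tight is 0.3 to 0.5 N m on the knob (some shows as friction: 0.2 to 0.4 at rest); 0.7 overtightens it.

How it is judged:
On the way, in this order (a step that is already met when the one before it is completed fails the run):
1. the screw is drawn up and its thread has caught: platen lifted and knob turned past 0.6 rad (value of joint knob above 0.6 rad and z of platen in the frame of press above 0.032 m), for 0.1 s.
2. the screw is driven up hard against the end stop in its nut (at least 12 N there, 0.17 N m) with the mould halves pressed together (contact force between platen and nut above 12 N and contact force between platen and mould_top above 3 N), for 0.2 s.
At the end, for the whole second after the job is handed in: The screw has been driven to its end stop and rests in its thread (knob turned more than 1.7 rad, not moving), the mould halves are pressed together with more than 3 N, the knob is released, the pots and the bundle are where they were (contact force between platen and mould_top above 3 N and value of joint knob above 1.7 rad and velocity of joint knob between -0.2 and 0.2 rad/s); the robot touches nothing.
It fails at once if the screw is overtightened: more than 50 N on the end stop in its nut (0.7 N m) (contact force between platen and nut above 50 N).
It fails at once if the screw is forced while it is not in its thread (knob below 0.3 rad): more than 40 N between it and the head (value of joint knob below 0.3 rad and contact force between platen and head above 40 N).
It fails at once if the paste pot is shifted more than 15 mm or tipped (distance of paste_pot from where it was at the start of the episode above 0.015 m or angle between paste_pot's own z axis and vertical above 0.2 rad).
It fails at once if the green jar is shifted more than 15 mm or tipped (distance of pot_green from where it was at the start of the episode above 0.015 m or angle between pot_green's own z axis and vertical above 0.2 rad).
It fails at once if the bundle of cigars is shifted more than 15 mm or tipped (distance of bundle from where it was at the start of the episode above 0.015 m or angle between bundle's own z axis and vertical above 0.2 rad).
It also fails if it takes over 72 s, if anything falls off the work surface, if the arm or the gripper's body presses on something with over 40 N, if the wrist force passes 120 N, or if a joint passes its speed limit or range.

### The arm

A 6-joint arm with a two-finger parallel gripper is mounted at the origin on the work surface. World frame = base frame: x ahead of the robot, y to its left, z up, the work surface at z = 0. Lengths are in m, angles in rad, forces in N, time in s.
With the tool pointing down it reaches from about 0.35 to 0.925 m from the base axis. Payload 6.4 kg.
Tool frame: the origin (TCP) lies midway between the tips of the shut fingers; the grasp point (between the pads) lies 19 mm behind it (arm.tcp_to_grasp is the distance from the TCP to the grasp point, in m); z points along the fingers, y is the line along which they close (so a half turn about z gives the same grasp; the last joint's range is limited). The gripper opens to 85 mm and grips with 20 to 120 N. Pads are 22 mm wide; open, the fingers measure 114 mm over their backs; the gripper's body (76 mm by 85 mm) begins 54 mm behind the grasp point. The pads swing forward as they close: fully open they stand 13 mm farther back than shut.
Start: joints at [-1.344, 0.245, 1.558, -0, 1.339, -0.174], TCP at [0.254, -0.598, 0.231] pointing down, gripper open.
Joint ranges: [-3.13, 3.13], [-1.02, 2.26], [0.13, 2.54], [-0.95, 4.09], [0.21, 2.88], [-2.74, 2.74]. Speed limits (rad/s): [2.57, 2.57, 3.14, 3.14, 3.14, 3.14].

### API

Orientations are given as a rotation vector (axis times angle).
In Python, from station import arm, optics gives the robot as it stands.
- The arm moves only by the tool step_arm, never from a script. Its argument "targets" is a list of rows, each a list of 4 numbers: the shift along the world's x, y, z as a fraction of full scale, then the turn about the world's z as a fraction of full scale. In form: [[tx, ty, tz, turn], ...]. A call has exactly 10 rows; each row shifts and turns the commanded pose from where the row before left it; what a row does not reach is not made up. Full scale, the value 1, is 0.15 m for a shift and 0.08 rad for a turn. A row lasts 1/10 s, in which the tool goes at most 50 mm and 8.59 degrees, less where a joint would pass 70% of its speed; a pose out of reach is approached as far as the arm can. A call with a number of a shift or a turn outside -1 to 1 is refused whole. A call with a gripper value outside its range is refused whole. "claw" is the opening in per cent of the stroke, from 0 (shut) to 100 (fully open), set as the call begins (left out, the last holds). The fingers move at their own pace and stop on an object; "squeeze" is the grip in N (left out, the last holds). Time passes only in rows, so rows that do not move let the fingers close, or fill a call up. It gives the time, the measured TCP pose, the force, the opening and the grip force at its end, in the units of the state.
- arm.sense(): the state, without advancing time (a new reading comes with each control period).
- optics.get_image(name): name is "scene" or "top" or "wrist"; returns (picture, depth): 400x640x3 uint8, blue, green, red; 400x640 float32, m along the optical axis (not along the pixel's ray), 0 where there is no reading.
- optics.camera_info(name): a dict with "fx", "fy", "cx", "cy" (pixels), "cam_to_world" (4x4, takes a point from camera to world coordinates). Camera axes: x right, y up, looking along -z (the intrinsics and any distortion apply to the point x, -y, -z); pixel columns grow to the right and rows downward; lengths in m; the calibration is good to about 2 mm. A picture is of the moment at which its call begins: read the wrist's pose just before it. camera_info takes no time and is no camera call; for the wrist camera it gives the pose at the moment of the call.
- arm.job_done(): hands the job in; it is judged then, once.
The state is a dict: "time": time; "joint_pos": joint angles; "dq": joint speeds; "effort": joint torques, N m; "eef_pos": TCP position; "orientation": TCP orientation; "ft_force": force on the tool from outside, world axes, zero at the start; "torque": the same for the moment, N m; "grip_width": opening from 0.0 (shut) to 1.0 (fully open); "grasp_force": force on a finger pad.
Only numpy, scipy, OpenCV 4.12 (cv2) and the standard library are available. Lean on these libraries where they do the work, as an engineer would, in place of code of your own. Each camera call takes 0.05 s, during which the arm holds its last target. There are 200 camera calls.

## Working session

There is one attempt and no reset: what is moved stays moved. The work goes in short steps, Python scripts to look and compute and a tool call to move; the robot and the scene stay as the last step left them, time stands still between calls to the robot, and variables do not carry over. Pictures are saved under pics/ and viewed, at most 10 in all, crops included, and the job is handed in when it is done.

Besides the shell and the picture viewer there is one more tool, called after "Call:" as name(argument=value, ...) on one line, values as JSON. step_arm: Moves the arm, as the interface text tells. Its arguments: {"type":"object","properties":{"targets":{"type":"array"},"claw":{"type":"number"},"squeeze":{"type":"number"}},"required":["targets"]}

```bash
mkdir -p pics
cat > h.py <<'E'
import numpy as np, cv2
from station import arm, optics
def look(n):
    i=optics.camera_info(n); p,d=optics.get_image(n); return p,d,i
def world(i,d):
    v,u=np.mgrid[0:400,0:640]; z=d
    P=np.stack([(u-i['cx'])/i['fx']*z,-(v-i['cy'])/i['fy']*z,-z],-1)
    T=np.array(i['cam_to_world']); return P@T[:3,:3].T+T[:3,3]
def red(p):
    b,g,r=[p[...,k].astype(int) for k in range(3)]
    return (r>100)&(r>2*g)&(r>2*b)
E
python3 - <<'E'
from h import *
s=arm.sense(); print({k:np.round(v,3) for k,v in s.items()})
ims=[]
for n in ['scene','top']:
    p,d,i=look(n); ims.append(p); W=world(i,d); m=red(p)&(d>0)
    print(n,[k for k in i], m.sum()); 
    w=W[m]; print(np.percentile(w,[2,50,98],axis=0).round(4))
    t=w[abs(w[:,2]-.191)<.006]; print(len(t),t.mean(0) if len(t) else 0, (t.min(0)+t.max(0))/2 if len(t) else 0)
cv2.imwrite('pics/a.png',cv2.resize(np.vstack(ims),(480,600)));cv2.imwrite('pics/b.png',ims[1])
E
```

```text
{'time': np.float64(0.0), 'joint_pos': array([-1.344,  0.246,  1.559, -0.   ,  1.339, -0.174]), 'dq': array([-0.001,  0.001, -0.   , -0.001, -0.001,  0.   ]), 'effort': array([-2.0000e-03, -4.2950e+01, -3.2613e+01, -0.0000e+00,  5.0000e-03,
        0.0000e+00]), 'eef_pos': array([ 0.253, -0.598,  0.23 ]), 'orientation': array([-3.077, -0.625,  0.   ]), 'ft_force': array([ 0.34 ,  0.533, -0.385]), 'torque': array([ 0.029, -0.026,  0.05 ]), 'grasp_force': np.float64(0.0), 'grip_width': np.float64(0.997)}
scene ['fx', 'fy', 'cx', 'cy', 'cam_to_world'] 3292
[[-0.2876 -0.7406 -0.0026]
 [ 0.5805 -0.6053  0.0111]
 [ 0.9052  0.5925  0.1911]]
190 [0.60017211 0.04112431 0.19052608] [0.59965143 0.04055057 0.19014036]
top ['fx', 'fy', 'cx', 'cy', 'cam_to_world'] 8445
[[ 0.2553 -0.7133  0.0024]
 [ 0.5066 -0.6101  0.0088]
 [ 0.7461  0.0366  0.1893]]
264 [0.59566105 0.04085025 0.19002764] [0.59614051 0.04114705 0.19043531]
```

View pics/a.png

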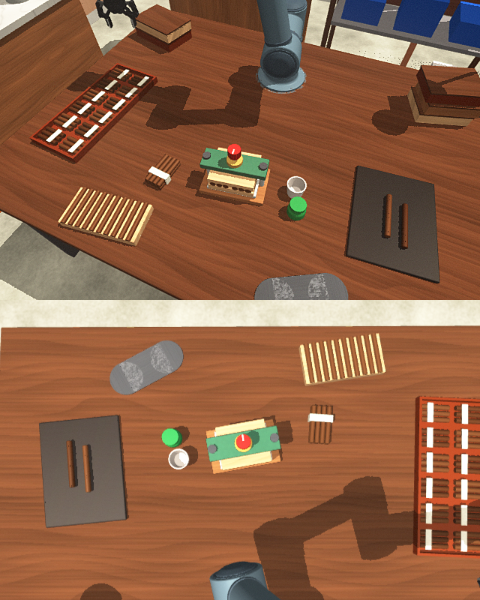

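The scene shows the press at the middle, with the red knob at about (243,441) in the lower stacked view. Both cameras put it near (0.597, 0.041), with its top at about 0.191, which agrees with the given 175 + 16 mm. The pots lie to its left and the bundle to its right. I'll move above it and wind the wrist back on the way.

Call:
step_arm(targets=[[0.057,0.106,0.01,1],[0.057,0.106,0.01,1],[0.057,0.106,0.01,1],[0.057,0.106,0.01,1],[0.057,0.106,0.01,1],[0.057,0.106,0.01,1],[0.057,0.106,0.01,1],[0.057,0.106,0.01,1],[0.057,0.106,0.01,1],[0.057,0.106,0.01,1]], claw=100, squeeze=40)

```text
time: 1.1
eef_pos: [0.3393, -0.4385, 0.2458]
orientation: [-2.588, -1.779, -0.0]
ft_force: [1.2, -0.0, -1.4]
grip_width: 0.996
grasp_force: 0.0
```

```bash
python3 -c "
from h import *
s=arm.sense();print(s['joint_pos'].round(3),s['eef_pos'])"
```

```text
[-1.117  0.01   1.789  0.     1.343 -0.75 ] [ 0.33927505 -0.43851505  0.24581817]
```

Call:
step_arm(targets=[[0.057,0.106,0,1],[0.057,0.106,0,1],[0.057,0.106,0,1],[0.057,0.106,0,1],[0.057,0.106,0,1],[0.057,0.106,0,1],[0.057,0.106,0,1],[0.057,0.106,0,1],[0.057,0.106,0,1],[0.057,0.106,0,1]])

```text
time: 2.1
eef_pos: [0.4247, -0.2796, 0.2458]
orientation: [-1.692, -2.646, -0.0]
ft_force: [-0.2, -0.8, -0.0]
grip_width: 0.999
grasp_force: 0.0
```

Call:
step_arm(targets=[[0.057,0.106,0,1],[0.057,0.106,0,1],[0.057,0.106,0,1],[0.057,0.106,0,1],[0.057,0.106,0,1],[0.057,0.106,0,1],[0.057,0.106,0,1],[0.057,0.106,0,1],[0.057,0.106,0,1],[0.057,0.106,0,1]])

```text
time: 3.1
eef_pos: [0.5101, -0.1207, 0.2458]
orientation: [-0.527, -3.096, -0.0]
ft_force: [0.2, -0.0, 0.1]
grip_width: 1.0
grasp_force: 0.0
```

Call:
step_arm(targets=[[0.057,0.106,0,1],[0.057,0.106,0,1],[0.057,0.106,0,1],[0.057,0.106,0,1],[0.057,0.106,0,1],[0.057,0.106,0,1],[0.057,0.106,0,1],[0.057,0.106,0,1],[0.057,0.106,0,1],[0.057,0.106,0,1]])

```text
time: 4.1
eef_pos: [0.5956, 0.0382, 0.2457]
orientation: [0.72, -3.057, -0.001]
ft_force: [0.1, -0.5, 0.3]
grip_width: 0.999
grasp_force: 0.0
```

Run:
```python
from h import *
s=arm.sense();print(s['joint_pos'].round(3),s['eef_pos'],s['torque'])
p,d,i=look('wrist'); W=world(i,d); m=red(p)&(d>0); t=W[m]; 
print(len(t),np.percentile(t,[2,50,98],axis=0).round(4))
t=t[abs(t[:,2]-.191)<.006]; print(len(t),t.mean(0),(t.min(0)+t.max(0))/2,np.ptp(t,axis=0))
p2,d2,i2=look('top'); 
cv2.imwrite('pics/c.png',np.vstack([cv2.resize(p,(480,300)),cv2.resize(p2[120:320,220:420],(480,300))]))
```

```text
[-0.126  0.111  1.684  0.     1.348 -2.159] [0.59560692 0.03822882 0.24572713] [-0.0394919  -0.04432621 -0.03256409]
2205 [[0.578  0.0222 0.1657]
 [0.5929 0.0385 0.1909]
 [0.6151 0.0592 0.1922]]
1863 [0.59518706 0.04033316 0.1908349 ] [0.59770551 0.04078764 0.18914581] [0.04037942 0.03925043 0.00812971]
```

View pics/c.png

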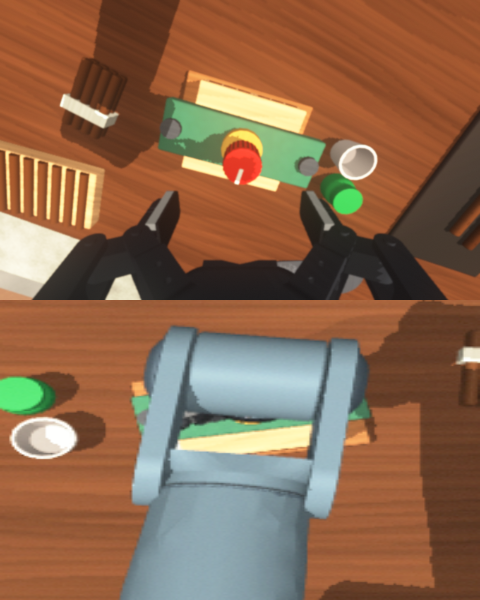

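The wrist view shows the knob at (242,160), between the fingers and clear of everything. It measures (0.597, 0.041), 40 mm across, top at 0.191. I'll lower onto it.

Call:
step_arm(targets=[[0.01,0.02,-0.07,0],[0,0,-0.07,0],[0,0,-0.07,0],[0,0,-0.07,0],[0,0,-0.07,0],[0,0,-0.07,0],[0,0,-0.07,0],[0,0,-0.06,0],[0,0,-0.05,0],[0,0,-0.02,0]])

```text
time: 5.2
eef_pos: [0.5967, 0.0406, 0.1522]
orientation: [0.715, -3.058, -0.001]
ft_force: [0.3, 0.7, 0.8]
grip_width: 0.998
grasp_force: 0.0
```

Call:
step_arm(targets=[[0,0,0,0],[0,0,0,0],[0,0,0,0],[0,0,0,0],[0,0,0,0],[0,0,0,0],[0,0,0,0],[0,0,0,0],[0,0,0,0],[0,0,0,0]], claw=0, squeeze=45)

```text
time: 6.2
eef_pos: [0.597, 0.0415, 0.1543]
orientation: [-0.715, 3.059, 0.003]
ft_force: [-3.7, 3.9, 5.1]
grip_width: 0.459
grasp_force: 45.3
```

```bash
cat > s.py <<'E'
from h import *
s=arm.sense()
print(round(float(s['time']),2),'j6',s['joint_pos'][5].round(3),s['eef_pos'].round(4),'F',s['ft_force'].round(2),'M',s['torque'].round(3),'grip',s['grip_width'].round(3),s['grasp_force'].round(1))
E
python3 s.py
```

```text
Traceback (most recent call last):
  File "s.py", line 3, in <module>
    print(round(float(s['time']),2),'j6',s['joint_pos'][5].round(3),s['eef_pos'].round(4),'F',s['ft_force'].round(2),'M',s['torque'].round(3),'grip',s['grip_width'].round(3),s['grasp_force'].round(1))
                                                                                                                                                     ^^^^^^^^^^^^^^^^^^^^^
AttributeError: 'float' object has no attribute 'round'
```

```bash
sed -i "s/s\['grip_width'\].round(3),s\['grasp_force'\].round(1)/s['grip_width'],s['grasp_force']/" s.py; python3 s.py
```

```text
6.2 j6 -2.151 [0.597  0.0415 0.1543] F [-3.75  3.87  5.08] M [ 0.72   0.55  -0.064] grip 0.4593946526040304 45.29395937919617
```

Call:
step_arm(targets=[[0,0,0.006,0],[0,0,0.006,0],[0,0,0.006,0],[0,0,0.006,0],[0,0,0.006,0],[0,0,0.006,0],[0,0,0.006,0],[0,0,0,0],[0,0,0,0],[0,0,0,0]])

```text
time: 7.2
eef_pos: [0.5968, 0.0415, 0.1576]
orientation: [-0.715, 3.059, 0.003]
ft_force: [4.6, 5.1, -8.8]
grip_width: 0.459
grasp_force: 46.2
```

```bash
python3 s.py
```

```text
7.2 j6 -2.152 [0.5968 0.0415 0.1576] F [ 4.61  5.15 -8.8 ] M [ 0.946 -0.639 -0.083] grip 0.4588226312295106 46.1867880821228
```

Call:
step_arm(targets=[[0,0,0.005,0],[0,0,0.005,0],[0,0,0.005,0],[0,0,0.005,0],[0,0,0,0],[0,0,0,0],[0,0,0,0],[0,0,0,0],[0,0,0,0],[0,0,0,0]])

```text
time: 8.2
eef_pos: [0.5968, 0.0414, 0.1604]
orientation: [-0.715, 3.059, 0.003]
ft_force: [5.5, 5.5, -9.3]
grip_width: 0.457
grasp_force: 46.3
```

Call:
step_arm(targets=[[0,0,0.005,0],[0,0,0.005,0],[0,0,0.005,0],[0,0,0,0],[0,0,0,0],[0,0,0,0],[0,0,0,0],[0,0,0,0],[0,0,0,0],[0,0,0,0]])

```text
time: 9.2
eef_pos: [0.5968, 0.0414, 0.1626]
orientation: [0.715, -3.059, -0.003]
ft_force: [5.0, 5.1, -10.3]
grip_width: 0.462
grasp_force: 46.3
```

Call:
step_arm(targets=[[0,0,0.005,0],[0,0,0.005,0],[0,0,0,0],[0,0,0,0],[0,0,0,0],[0,0,0,0],[0,0,0,0],[0,0,0,0],[0,0,0,0],[0,0,0,0]])

```text
time: 10.2
eef_pos: [0.5967, 0.0414, 0.164]
orientation: [0.715, -3.059, -0.003]
ft_force: [4.3, 5.1, -10.3]
grip_width: 0.458
grasp_force: 46.4
```

Call:
step_arm(targets=[[0.003,0.003,0.005,0],[0,0,0.005,0],[0,0,0,0],[0,0,0,0],[0,0,0,0],[0,0,0,0],[0,0,0,0],[0,0,0,0],[0,0,0,0],[0,0,0,0]])

```text
time: 11.2
eef_pos: [0.5968, 0.0415, 0.1654]
orientation: [0.715, -3.058, -0.003]
ft_force: [2.9, 3.9, -10.2]
grip_width: 0.453
grasp_force: 46.4
```

Call:
step_arm(targets=[[0,0,0.005,0],[0,0,0.005,0],[0,0,0,0],[0,0,0,0],[0,0,0,0],[0,0,0,0],[0,0,0,0],[0,0,0,0],[0,0,0,0],[0,0,0,0]])

```text
time: 12.2
eef_pos: [0.5967, 0.0415, 0.1658]
orientation: [0.714, -3.058, -0.003]
ft_force: [8.1, 3.4, -15.7]
grip_width: 0.455
grasp_force: 47.1
```

Call:
step_arm(targets=[[0.003,0,0.005,0],[0,0,0,0],[0,0,0,0],[0,0,0,0],[0,0,0,0],[0,0,0,0],[0,0,0,0],[0,0,0,0],[0,0,0,0],[0,0,0,0]])

```text
time: 13.2
eef_pos: [0.5967, 0.0415, 0.166]
orientation: [0.714, -3.057, -0.003]
ft_force: [6.3, 3.6, -16.2]
grip_width: 0.452
grasp_force: 47.2
```

```bash
python3 s.py
```

```text
13.2 j6 -2.151 [0.5967 0.0415 0.166 ] F [  6.31   3.55 -16.16] M [ 0.619 -1.024  0.023] grip 0.4520703546090439 47.196489572525024
```

Call:
step_arm(targets=[[0,0,0,-0.5],[0,0,0,-0.5],[0,0,0,-0.5],[0,0,0,-0.5],[0,0,0,-0.5],[0,0,0,-0.5],[0,0,0,0],[0,0,0,0],[0,0,0,0],[0,0,0,0]])

```text
time: 14.2
eef_pos: [0.5967, 0.0417, 0.166]
orientation: [0.342, -3.12, -0.004]
ft_force: [5.1, 4.2, -17.1]
grip_width: 0.456
grasp_force: 47.1
```

```bash
python3 s.py
```

```text
14.2 j6 -1.91 [0.5967 0.0417 0.166 ] F [  5.09   4.23 -17.14] M [ 0.769 -0.965 -0.109] grip 0.45618579370947837 47.12941825389862
```

Call:
step_arm(targets=[[0,0,0,-0.5],[0,0,0,-0.5],[0,0,0.0005,-0.5],[0,0,0.0005,-0.5],[0,0,0.0005,-0.5],[0,0,0.0005,-0.5],[0,0,0.0005,-0.5],[0,0,0.0005,-0.5],[0,0,0.0005,-0.5],[0,0,0.0005,-0.5]])

```text
time: 15.2
eef_pos: [0.5966, 0.042, 0.1663]
orientation: [-0.286, -3.125, -0.003]
ft_force: [7.7, 5.5, -17.7]
grip_width: 0.455
grasp_force: 47.3
```

```bash
python3 s.py
python3 - <<'E'
from h import *
p,d,i=look('wrist'); cv2.imwrite('pics/d.png',cv2.resize(p[120:320,220:440],None,fx=2.5,fy=2.5))
E
```

```text
15.2 j6 -1.509 [0.5966 0.042  0.1663] F [  7.73   5.54 -17.65] M [ 0.972 -1.172  0.131] grip 0.45516833073435964 47.26826369762421
```

View pics/d.png

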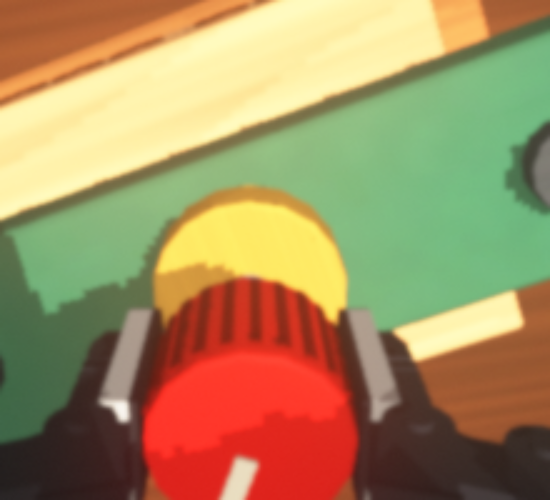

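The knob has turned with the gripper: the white line, at (240,475) in the crop, keeps its angle relative to the fingers. Next I'll drive the thread, rising 2 mm per rad.

Call:
step_arm(targets=[[0.003,0.003,0.0006,-0.6],[0,0,0.0006,-0.6],[0,0,0.0006,-0.6],[0,0,0.0006,-0.6],[0,0,0.0006,-0.6],[0,0,0.0006,-0.6],[0,0,0.0006,-0.6],[0,0,0.0006,-0.6],[0,0,0.0006,-0.6],[0,0,0.0006,-0.6]])

```text
time: 16.25
eef_pos: [0.5968, 0.0423, 0.1667]
orientation: [-1.02, -2.967, -0.001]
ft_force: [6.3, 4.7, -19.6]
grip_width: 0.456
grasp_force: 47.5
```

```bash
python3 s.py
```

```text
16.25 j6 -1.028 [0.5968 0.0423 0.1667] F [  6.28   4.7  -19.61] M [ 0.871 -1.279  0.198] grip 0.4564822201843321 47.45364546775818
```

Call:
step_arm(targets=[[0,0,0.0006,-0.6],[0,0,0.0006,-0.6],[0,0,0.0006,-0.6],[0,0,0.0006,-0.6],[0,0,0.0006,-0.6],[0,0,0.0006,-0.6],[0,0,0.0006,-0.6],[0,0,0.0006,-0.6],[0,0,0.0006,-0.6],[0,0,0.0006,-0.6]])

```text
time: 17.25
eef_pos: [0.5971, 0.0425, 0.1673]
orientation: [-1.697, -2.639, -0.001]
ft_force: [9.0, 5.7, -21.7]
grip_width: 0.452
grasp_force: 47.7
```

```bash
python3 s.py
```

```text
17.25 j6 -0.548 [0.5971 0.0425 0.1673] F [  8.96   5.66 -21.68] M [ 0.942 -1.611  0.164] grip 0.45240037785132436 47.73335516452789
```

Run:
```python
from h import *
p,d,i=look('wrist'); W=world(i,d); m=red(p)&(d>0); t=W[m]
print(np.percentile(t[:,2],[50,75,90]))
p2,d2,i2=look('scene')
cv2.imwrite('pics/e.png',np.hstack([cv2.resize(p[200:360,220:380],(400,400)),cv2.resize(p2[150:310,230:390],(400,400))]))
```

```text
[0.2034299  0.20407893 0.20447715]
```

View pics/e.png

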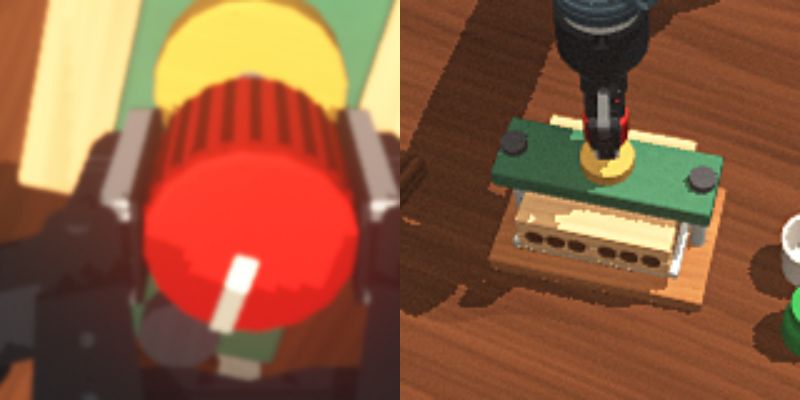

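The line at (235,290) still keeps its angle to the fingers, and the knob top has risen 13 mm to 0.204, so the thread is engaged and climbing. I'll go on in short strokes and watch the moment.

Call:
step_arm(targets=[[0.004,0.002,0.0004,-0.5],[0,0,0.0004,-0.5],[0,0,0.0004,-0.5],[0,0,0.0004,-0.5],[0,0,0.0004,-0.5],[0,0,0.0004,-0.5],[0,0,0,0],[0,0,0,0],[0,0,0,0],[0,0,0,0]])

```text
time: 18.35
eef_pos: [0.5973, 0.0426, 0.1674]
orientation: [-1.998, -2.418, 0.001]
ft_force: [7.7, 4.8, -21.8]
grip_width: 0.456
grasp_force: 47.8
```

```bash
python3 s.py
```

```text
18.35 j6 -0.309 [0.5973 0.0426 0.1674] F [  7.7    4.83 -21.82] M [ 0.746 -1.431 -0.127] grip 0.45593897309208414 47.808982729911804
```

Call:
step_arm(targets=[[0,0,0.0004,-0.5],[0,0,0.0004,-0.5],[0,0,0.0004,-0.5],[0,0,0.0004,-0.5],[0,0,0,0],[0,0,0,0],[0,0,0,0],[0,0,0,0],[0,0,0,0],[0,0,0,0]])

```text
time: 19.35
eef_pos: [0.5974, 0.0426, 0.1675]
orientation: [-2.186, -2.251, 0.001]
ft_force: [8.1, 5.7, -22.1]
grip_width: 0.454
grasp_force: 47.8
```

```bash
python3 s.py
```

```text
19.35 j6 -0.149 [0.5974 0.0426 0.1675] F [  8.12   5.75 -22.05] M [ 0.741 -1.603 -0.134] grip 0.4543496289505273 47.840407490730286
```

Call:
step_arm(targets=[[0,0,0.0002,-0.2],[0,0,0.0002,-0.2],[0,0,0.0002,-0.2],[0,0,0.0002,-0.2],[0,0,0.0002,-0.2],[0,0,0.0002,-0.2],[0,0,0.0002,-0.2],[0,0,0.0002,-0.2],[0,0,0.0002,-0.2],[0,0,0.0002,-0.2]])

```text
time: 20.35
eef_pos: [0.5975, 0.0426, 0.1677]
orientation: [-2.359, -2.069, 0.002]
ft_force: [8.3, 5.3, -23.6]
grip_width: 0.456
grasp_force: 47.9
```

```bash
python3 s.py
```

```text
20.35 j6 0.011 [0.5975 0.0426 0.1677] F [  8.35   5.26 -23.65] M [ 0.708 -1.809  0.184] grip 0.4558086584471789 47.93270230293274
```

Call:
step_arm(targets=[[0,0,0.0002,-0.2],[0,0,0.0002,-0.2],[0,0,0.0002,-0.2],[0,0,0.0002,-0.2],[0,0,0.0002,-0.2],[0,0,0.0002,-0.2],[0,0,0.0002,-0.2],[0,0,0.0002,-0.2],[0,0,0.0002,-0.2],[0,0,0.0002,-0.2]])

```text
time: 21.35
eef_pos: [0.5976, 0.0425, 0.1679]
orientation: [-2.517, -1.875, 0.002]
ft_force: [9.9, 4.9, -24.3]
grip_width: 0.457
grasp_force: 48.0
```

```bash
python3 s.py
```

```text
21.35 j6 0.171 [0.5976 0.0425 0.1679] F [  9.88   4.91 -24.28] M [ 0.658 -1.862  0.136] grip 0.4566463349125061 48.022860288619995
```

Call:
step_arm(targets=[[0,0,0.0001,-0.2],[0,0,0,-0.2],[0,0,0.0001,-0.2],[0,0,0,-0.2],[0,0,0.0001,-0.2],[0,0,0,-0.2],[0,0,0.0001,-0.2],[0,0,0,-0.2],[0,0,0.0001,-0.2],[0,0,0,-0.2]])

```text
time: 22.35
eef_pos: [0.5978, 0.0425, 0.1681]
orientation: [-2.659, -1.668, 0.002]
ft_force: [9.9, 5.3, -24.0]
grip_width: 0.459
grasp_force: 48.0
```

```bash
python3 s.py
```

```text
22.35 j6 0.331 [0.5978 0.0425 0.1681] F [  9.86   5.32 -23.96] M [ 0.61  -1.884  0.144] grip 0.4585329682532506 48.0264276266098
```

Call:
step_arm(targets=[[0,0,0.0001,-0.2],[0,0,0,-0.2],[0,0,0.0001,-0.2],[0,0,0,-0.2],[0,0,0.0001,-0.2],[0,0,0,-0.2],[0,0,0.0001,-0.2],[0,0,0,-0.2],[0,0,0.0001,-0.2],[0,0,0,-0.2]])

```text
time: 23.35
eef_pos: [0.598, 0.0423, 0.1682]
orientation: [-2.784, -1.451, 0.002]
ft_force: [9.8, 4.9, -25.0]
grip_width: 0.457
grasp_force: 48.1
```

```bash
python3 s.py
```

```text
23.35 j6 0.491 [0.598  0.0423 0.1682] F [  9.82   4.93 -25.03] M [ 0.243 -2.139  0.273] grip 0.4570586665656789 48.05554747581482
```

Call:
step_arm(targets=[[0,0,0,-0.1],[0,0,0,-0.1],[0,0,0,-0.1],[0,0,0,-0.1],[0,0,0,-0.1],[0,0,0,-0.1],[0,0,0,-0.1],[0,0,0,-0.1],[0,0,0,-0.1],[0,0,0,-0.1]])

```text
time: 24.35
eef_pos: [0.598, 0.0422, 0.1684]
orientation: [-2.84, -1.34, 0.002]
ft_force: [10.8, 4.7, -23.2]
grip_width: 0.451
grasp_force: 48.8
```

```bash
python3 s.py
```

```text
24.35 j6 0.57 [0.598  0.0422 0.1684] F [ 10.78   4.72 -23.18] M [ 0.231 -2.011  0.346] grip 0.4511044211499093 48.75006973743439
```

Call:
step_arm(targets=[[0,0,0,-0.1],[0,0,0,-0.1],[0,0,0,-0.1],[0,0,0,-0.1],[0,0,0,-0.1],[0,0,0,-0.1],[0,0,0,-0.1],[0,0,0,-0.1],[0,0,0,-0.1],[0,0,0,-0.1]])

```text
time: 25.35
eef_pos: [0.5982, 0.0419, 0.1684]
orientation: [2.892, 1.227, -0.002]
ft_force: [10.8, 5.1, -24.1]
grip_width: 0.455
grasp_force: 49.2
```

```bash
python3 s.py
```

```text
25.35 j6 0.65 [0.5982 0.0419 0.1684] F [ 10.78   5.12 -24.1 ] M [-0.229 -2.284  0.561] grip 0.45469655303675144 49.20795679092407
```

Call:
step_arm(targets=[[0,0,0,0],[0,0,0,0],[0,0,0,0],[0,0,0,0],[0,0,0,0],[0,0,0,0],[0,0,0,0],[0,0,0,0],[0,0,0,0],[0,0,0,0]])

```text
time: 26.35
eef_pos: [0.5982, 0.0419, 0.1684]
orientation: [2.892, 1.227, -0.002]
ft_force: [10.2, 5.4, -24.4]
grip_width: 0.454
grasp_force: 49.2
```

```bash
python3 s.py
```

```text
26.35 j6 0.65 [0.5982 0.0419 0.1684] F [ 10.18   5.43 -24.41] M [-0.203 -2.209  0.429] grip 0.45406296602718405 49.24100160598755
```

The moment at rest is 0.43 N m, so the screw is hand-tight on its stop. I'll let go and lift off.

Call:
step_arm(targets=[[0,0,0,0],[0,0,0,0],[0,0,0,0],[0,0,0,0],[0,0,0,0],[0,0,0,0],[0,0,0,0],[0,0,0,0],[0,0,0,0],[0,0,0,0]], claw=100)

```text
time: 27.35
eef_pos: [0.599, 0.0417, 0.1738]
orientation: [-2.893, -1.225, 0.0]
ft_force: [0.1, -0.1, 0.4]
grip_width: 1.002
grasp_force: 0.0
```

Call:
step_arm(targets=[[0,0,0.06,0],[0,0,0.08,0],[0,0,0.08,0],[0,0,0.08,0],[0,0,0.08,0],[0,0,0.08,0],[0,0,0.08,0],[0,0,0.06,0],[0,0,0,0],[0,0,0,0]])

```text
time: 28.35
eef_pos: [0.5989, 0.0417, 0.2637]
orientation: [-2.893, -1.224, 0.0]
ft_force: [-1.2, -0.1, -0.2]
grip_width: 1.001
grasp_force: 0.0
```

```bash
python3 s.py
python3 - <<'E'
from h import *
p,d,i=look('wrist'); W=world(i,d); m=red(p)&(d>0); t=W[m]
print(np.percentile(t[:,2],[50,75,90]))
p2,d2,i2=look('scene')
cv2.imwrite('pics/f.png',np.hstack([cv2.resize(p,(400,400)),cv2.resize(p2[150:310,230:390],(400,400))]))
E
```

```text
28.35 j6 0.651 [0.5989 0.0417 0.2637] F [-1.19 -0.14 -0.24] M [-0.041  0.023 -0.013] grip 1.0011742537030057 0.0
[0.17722154 0.20398116 0.20457215]
```

View pics/f.png

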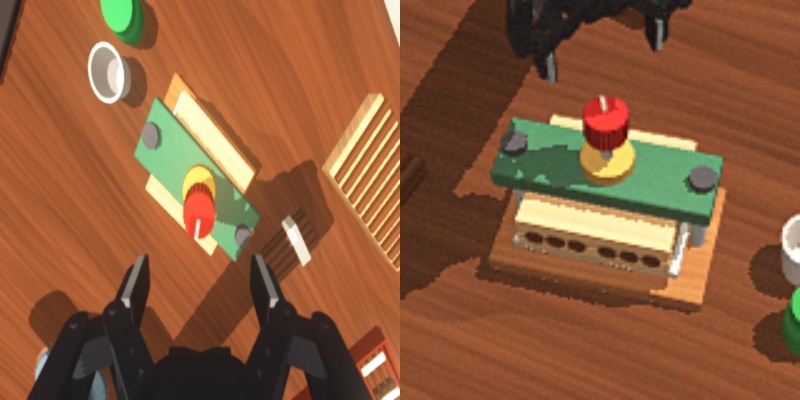

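Run:
```python
from h import *
for n in ['wrist','scene']:
    p,d,i=look(n); W=world(i,d); m=red(p)&(d>0); t=W[m]; t=t[(abs(t[:,0]-.597)<.03)&(abs(t[:,1]-.041)<.03)]
    h,e=np.histogram(t[:,2],bins=np.arange(.196,.212,.001)); print(n,h,np.median(t[t[:,2]>.2],axis=0))
```

```text
wrist [ 16  27   8  21  37  42  87 673 816 116   0   0   0   0   0] [0.6006853  0.04394263 0.20405284]
scene [ 0  1  3  4 13 22 38 59 41 16  7  0  0  0  0] [0.60240817 0.04254286 0.20348788]
```

Run:
```python
from h import *
p,d,i=look('scene'); a=cv2.imread('pics/a.png')[:300]; a=cv2.resize(a,(640,400),interpolation=cv2.INTER_CUBIC)
s=np.s_[185:275,260:365]
cv2.imwrite('pics/g.png',np.hstack([cv2.resize(x[s],(400,343),interpolation=cv2.INTER_CUBIC) for x in (a,p)]))
```

```text
(no output)
```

View pics/g.png

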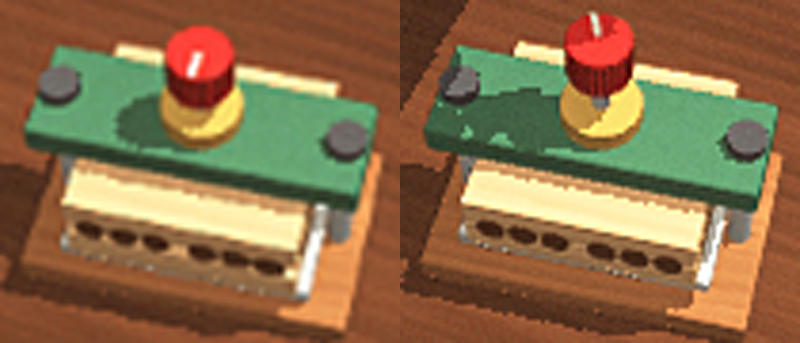

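The picture shows the knob raised at (600,45), its line turned about 150° clockwise from the start. The platen is up under the upper mould half. The gripper is clear, so I'm handing in.

```bash
python3 -c "
from station import arm
print(arm.job_done())"
```

```text
the job is handed in; nothing more can be done
None
```

I handed the job in with no verdict returned: the press is closed, the screw hand-tight on its end stop (0.43 N m at rest, knob turned about 2.6–2.8 rad), the knob released, the arm clear and the pots and bundle untouched; the mould contact force was not measured.

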